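# Load a whetstone into its spring-jawed holder

### The job

Slide the flat whetstone along the holder's run-in deck and over the raised lip, push it against the sprung pad beyond until its tail clears the lip, and work the tail down so the whole stone lies flat in the pocket. Then slide the keeper bar all the way across over it. Do not lift the stone out of the holder, never press on it with more than 25 N (it is brittle), and leave everything else on the bench where it is.

Things in the scene. Friction and masses are not known exactly. Their poses are not given: they have to be found in the camera images.
- holder: Whetstone holder: wooden board 335 x 100 x 16 mm with metal fittings, fixed to the bench. Frame: x is the push direction, z up; origin at bench level on the centre line, under the nominal inner (pocket side) face of the lip. Board spans x -205 to 130. Other entries give mm in this frame. Lip, pocket floor and pad are one steel shoe, clamped up to 10 mm either way along x; that offset is not measured: feel or see it.
- deck (a point): Point on the run-in deck's centre line, at its top surface (z 30), x -130. The smooth deck runs from x -200 to the lip. Low guide rails beside it (tops z 36) stand 62 apart up to x -90, narrow to 43 apart at x -32, then run on to the lip.
- lip (a point): Centre of the lip's inner edge at crest height (z 34), nominal place: the real lip is within 10 mm of it along x. The lip crosses the deck: crest 11 wide along x, 4 above the deck, ramp of 24 degrees on the deck side with its foot about 20 before the inner face. The stone climbs it with less than about 5 N of push.
- pocket (a point): Centre of the pocket floor (z 24, 10 below the crest), nominal place. Pocket 43 wide, side walls to z 34. A seated stone bears on the lip's inner face, top at z 42. Friction on finger and pad holds the tail up once clear of the lip: keep pushing and move the finger down to drag the tail in; let go early and the pad shoves the stone back. Then press about 10 N from above near the tail.
- pad (a point): Centre of the face of the sprung brass pad at the pocket's end, nominal place, free. Pad 34 wide, z 27 to 41, yields along +x: from 2.4 N, then 3 N per mm, up to 10 mm. Its free face is 89 mm beyond the lip's inner face, 1 less than the stone's length. Stone nose-down, tail on the crest: the tail clears the lip when the push reaches about 9 to 12 N.
- stone: Flat grey whetstone, 90 (x) x 40 (y) x 18 (z) mm, about 0.16 kg, brittle: over 25 N of finger force chips it. Origin at the centre of its underside, x along its length, pointing roughly the way of the holder's x, z up. Starts lying on the run-in deck, askew by up to about 0.1 rad.
- keeper (a joint): Keeper bar's position, m: 0 drawn back, 0.040 fully across over the stone (stop). Slides along the holder's +y with about 1.5 N of friction, stays where left. Bar 16 wide, 5 thick, underside z 45 (3 over a seated stone; a stone not down blocks it), lying along y at x 45 mm.
- keeper_peg (a point): Centre of the top of the keeper's upright steel peg, 12 mm diameter, 32 mm tall, top at z 82, by which it is pushed or pinched from above. With the keeper at 0 it stands at x 45, y -88 mm in the holder's frame; it moves with the bar.
- slip: Small slip stone 60 x 22 x 12 mm lying beside the holder; leave it. Origin at the centre of its underside.
- chip: Small marble chip, 44 mm across, 24 mm tall, beside the holder; leave it. Origin under its centre.
- chip_big: Marble lump about 50 x 42 x 42 mm; leave it. Origin under its centre.
- mallet: Hammer lying on the bench; leave it.
- chisel: Stone chisel, about 185 mm long, lying on the bench; leave it.
- brush: Brush lying on the bench; leave it.
- jar: Closed jar, 60 mm diameter, 80 mm tall; leave it. Origin under its centre.
There are look-alikes about, which are no part of the job. What is shaped like the stone but blue, brown or orange is not meant.

How it is judged (in metres and radians):
On the way, in this order (a step that is already met when the one before it is completed fails the run):
1. the stone lies flat and fully down in the pocket (z of stone in the frame of holder between 0.0215 and 0.0262 m and x of stone in the frame of holder between 0.032 and 0.059 m and y of stone in the frame of holder between -0.005 and 0.005 m and angle between the z axis of stone and the z axis of holder, either way round below 0.035 rad), for 0.2 s.
2. the keeper bar is fully across over the seated stone (all of step 1 and value of joint keeper above 0.036 m), for 0.2 s.
At the end, for the whole second after the job is handed in: The stone rests in the pocket: underside within about 2 mm of the pocket floor, level to 0.035 rad with the holder, within 5 mm of the centre line and between lip and pad; the keeper is at 36 mm or more of its 40 mm; all still (all of step 2 and linear speed of stone below 0.01 m/s); the robot touches nothing.
It fails at once if the stone is pressed with more than 25 N by the robot (contact force between any of the fingers, the arm and stone above 25 N).
It fails at once if the stone is lifted out of the holder (its underside's centre more than 50 mm above the bench) (z of stone in the frame of holder above 0.05 m).
It fails at once if another thing on the bench is moved by more than 15 mm (distance of any of slip, chip, chip_big, mallet, chisel, brush, jar from where it was at the start of the episode above 0.015 m).
It also fails if it takes over 67 s, if anything falls off the work surface, if the arm or the gripper's body presses on something with over 40 N, if the wrist force passes 120 N, or if a joint passes its speed limit or range.

### The arm

A 6-joint arm with a two-finger parallel gripper is mounted at the origin on the work surface. World frame = base frame: x ahead of the robot, y to its left, z up, the work surface at z = 0. Lengths are in mm, angles in degrees, forces in N, time in s.
With the tool pointing down it reaches from about 325 to 750 mm from the base axis. Payload 7.6 kg.
Tool frame: the origin (TCP) lies at the very end of the fingers, on their centre line; the grasp point (between the pads) lies 19 mm behind it (manip.grip_depth is the distance from the TCP to the grasp point, in mm); z points along the fingers, y is the line along which they close (so a half turn about z gives the same grasp; the last joint's range is limited). The gripper opens to 85 mm and grips with 20 to 120 N. Pads are 22 mm wide; open, the fingers measure 114 mm over their backs; the gripper's body (76 mm by 85 mm) begins 54 mm behind the grasp point. The pads swing forward as they close: fully open they stand 13 mm farther back than shut.
Start: joints at [69.483, 2.991, 80.254, -0, 96.75, -4.028], TCP at [149.001, 503.433, 231.323] pointing down, gripper open.
Joint ranges: [-166.34, 166.34], [-52.06, 124.39], [6.96, 135.62], [-60.46, 240.46], [14.63, 156.25], [-167.68, 167.68]. Speed limits (degrees/s): [147.25, 147.25, 172.46, 180, 180, 180].

### API

Orientations are given as a 3x3 rotation matrix whose columns are the frame's x, y, z axes.
In Python, from rig import sensors, cams, close_job, spotter, manip gives the robot as it stands.
- The arm moves only by the tool servo_tool, never from a script. Its argument "motion" is a list of rows, each an object of numbers: "x", "y", "z": the shift along the tool's x, y, z in units of 40 mm (1.0 is 40 mm); "ax", "ay", "az": the turn, a rotation vector about the tool's x, y, z in units of 5 degrees (1.0 is 5 degrees); "fingers": the opening, from 0 (shut) to 1 (fully open). In form: [{"x": .., "y": .., "z": .., "ax": .., "ay": .., "az": .., "fingers": ..}, ...]. A call has 1 to 8 rows; each row is the pose to reach, as a shift and turn from the pose commanded when the call began, along the tool's axes at that moment; what a row does not reach only later rows make up. A row lasts 1/12 s, in which the tool goes at most 41.7 mm and 7.16 degrees, less where a joint would pass 70% of its speed; a pose out of reach is approached as far as the arm can. A call with a gripper value outside its range is refused whole. The fingers move at their own pace and stop on an object; "squeeze" is the grip in N (left out, the last holds). Time passes only in rows, so rows that repeat a pose let the fingers close. It gives the time, the measured TCP pose, the force, the opening and the grip force at its end, in the units of the state.
- sensors.sense(): the state, without advancing time (a new reading comes with each control period).
- cams.grab_frame(name): name is "scene" or "top"; returns a dict with "img" (400x640x3 uint8, blue, green, red), "depth" (400x640 float32, mm along the optical axis (not along the pixel's ray), 0 where there is no reading), "mtx" (3x3 intrinsics, pixels), "k1" (the pictures are not rectified: a ray, as slopes to the right and down, at radius r is drawn at 1 + k1 r^2 times it, then the intrinsics apply), "rvec" (rotation vector, rad) and "tvec" (3), from world to camera coordinates, as OpenCV has them. Camera axes: x right, y down, z forward; pixel columns grow to the right and rows downward; lengths in mm; the calibration is good to about 2 mm. A picture is of the moment at which its call begins.
- close_job(): hands the job in; it is judged then, once.
Trained networks look in the newest picture that a camera, given by its name, has taken for a name from the list of things; names that differ only in an ending like _2 or _b are one class to them, and where a whole thing is asked for, a point or a joint stands for the part that bears it (a point fixed in the world has none). Each returns a list of dicts, best first, with "score" (0 to 1); they miss things now and then, are a little off and sometimes report something else, mostly with a low value. They report only what shows in the picture. A call takes as long as a camera call. They do not tell look-alikes from the thing itself.
- spotter.silhouettes(camera, name): "region" (400x640 bool, what is visible of it) and "position" ([column, row] in pixels, amid what is visible of it).
- spotter.pinpoint(camera, name): "position" ([column, row] in pixels: a listed point, or the origin of a listed thing).
The state is a dict: "time": time; "joint_pos": joint angles; "qd": joint speeds; "joint_torque": joint torques, N m; "eef_pos": TCP position; "tcp_rot": TCP orientation; "contact_force": force on the tool from outside, world axes, zero at the start; "moment": the same for the moment, N m; "width": finger opening in mm; "gripper_force": force on a finger pad.
Only numpy, scipy, OpenCV 4.12 (cv2) and the standard library are available. Lean on these libraries where they do the work, as an engineer would, in place of code of your own. Each camera call takes 0.05 s, during which the arm holds its last target. There are 200 camera calls.

## Working session

There is one attempt and no reset: what is moved stays moved. The work goes in short steps, Python scripts to look and compute and a tool call to move; the robot and the scene stay as the last step left them, time stands still between calls to the robot, and variables do not carry over. Pictures are saved under pics/ and viewed, at most 10 in all, crops included, and the job is handed in when it is done.

Besides the shell and the picture viewer there is one more tool, called after ">>>" as name(argument=value, ...), one argument or row to a line, values as JSON. servo_tool: Moves the arm, as the interface text tells. Its arguments: {"type":"object","properties":{"motion":{"type":"array"},"squeeze":{"type":"number"}},"required":["motion"]}

```bash
mkdir -p pics
cat > h.py <<'E'
import numpy as np, cv2
from rig import sensors, cams, close_job, spotter, manip
def cam(n):
    f=cams.grab_frame(n); f['R']=cv2.Rodrigues(np.array(f['rvec'],float))[0]; f['t']=np.array(f['tvec'],float).ravel(); return f
def ray(f,p):
    K=np.array(f['mtx'],float); d=np.array([(p[0]-K[0,2])/K[0,0],(p[1]-K[1,2])/K[1,1]]); s=d.copy()
    for _ in range(20): s=d/(1+f['k1']*(s@s))
    return np.array([s[0],s[1],1.])
def at_z(f,p,z):
    r=f['R'].T@ray(f,p); c=-f['R'].T@f['t']; return c+r*(z-c[2])/r[2]
def at_d(f,p):
    d=f['depth'][int(round(p[1])),int(round(p[0]))]; return f['R'].T@(ray(f,p)*d-f['t'])
def proj(f,P):
    c=f['R']@np.array(P,float)+f['t']; s=c[:2]/c[2]; s=s*(1+f['k1']*(s@s)); K=np.array(f['mtx']); return np.array([K[0,0]*s[0]+K[0,2],K[1,1]*s[1]+K[1,2]])
E
python3 - <<'E'
from h import *
np.set_printoptions(precision=1,suppress=True)
for n in ['scene','top']:
    f=cam(n); cv2.imwrite(f'pics/{n}0.png',f['img']); print(n,'cam',-f['R'].T@f['t'])
    for k,z in [('deck',30),('lip',34),('pocket',24),('pad',34),('stone',30),('keeper_peg',82)]:
        for r in spotter.pinpoint(n,k)[:3]: print(n,k,round(r['score'],2),np.array(r['position']),at_z(f,r['position'],z),at_d(f,r['position']))
print(sensors.sense())
E
```

```text
scene cam [1294.9  102.4 1281.5]
scene deck 0.64 [280.1 227.9] [ 544.8 -147.2   30. ] [ 559.  -142.5   53.8]
scene lip 0.91 [322.7 223.3] [513.7 -25.3  34. ] [509.7 -26.   27.7]
scene lip 0.47 [354.  220.1] [489.6  64.6  34. ] [496.6  64.9  44.9]
scene pocket 0.93 [340.9 224.1] [502.6  27.4  24. ] [507.5  27.9  31.8]
scene pad 0.64 [356.5 221. ] [491.7  72.2  34. ] [484.2  71.9  22.4]
scene stone 0.9 [350.4 184.8] [358.8  38.7  30. ] [351.2  38.2  19.9]
scene stone 0.88 [208.5 154.3] [ 299.7 -436.3   30. ] [ 290.3 -441.4   18.2]
scene stone 0.67 [279.8 179.1] [ 367.8 -183.3   30. ] [ 357.5 -186.5   16.1]
scene keeper_peg 0.63 [346.7 242.8] [597.4  54.5  82. ] [577.8  53.2  48.4]
scene keeper_peg 0.54 [355.2 220.2] [520.4  69.4  82. ] [483.7  67.9  25.2]
top cam [ 301.   -24.5 1254.9]
top deck 0.61 [357.8 181.4] [ 535.9 -152.8   30. ] [ 532.6 -151.    46.9]
top lip 0.72 [311.1 189.2] [510.1 -18.3  34. ] [511.  -18.2  28.4]
top pocket 0.67 [296.9 193.4] [498.8  22.6  24. ] [498.6  22.5  25.1]
top pad 0.6 [281.1 196.4] [487.8  67.2  34. ] [486.7  66.7  41.4]
top stone 0.8 [358.5 181. ] [ 537.1 -154.8   30. ] [ 533.8 -153.    47.1]
top stone 0.76 [457.2 278.6] [ 260.5 -437.3   30. ] [ 260.  -442.1   15.6]
top stone 0.72 [364.1 252. ] [ 333.2 -171.    30. ] [ 333.5 -172.3   19. ]
top keeper_peg 0.61 [286.2 157.5] [590.4  52.4  82. ] [600.3  55.   41.9]
{'time': 0.7, 'joint_pos': array([69.5,  3. , 80.3,  0. , 96.8, -4. ]), 'qd': array([-0., -0.,  0., -0.,  0.,  0.]), 'joint_torque': array([  0. , -38.1, -36. ,  -0. ,  -0. ,   0. ]), 'eef_pos': array([149. , 503.4, 231.4]), 'tcp_rot': array([[-1. ,  0.3,  0. ],
       [ 0.3,  1. ,  0. ],
       [ 0. ,  0. , -1. ]]), 'contact_force': array([ 0.9, -0.1, -0.2]), 'moment': array([-0.1, -0. ,  0. ]), 'gripper_force': 0.0, 'width': 85.24583385082514}
```

View pics/top0.png

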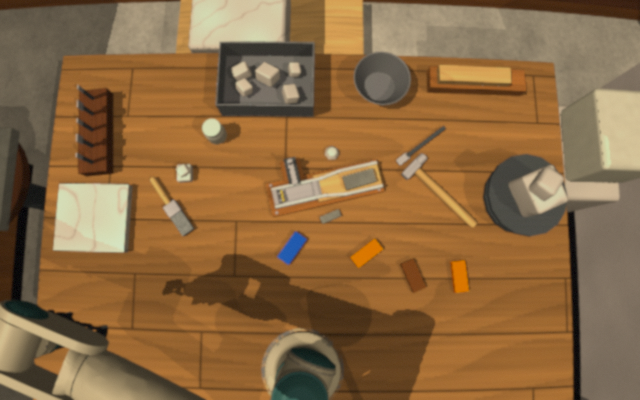

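Run:
```python
from h import *
im=cv2.imread('pics/top0.png'); cv2.imwrite('pics/topc.png',cv2.resize(im[130:230,240:400],None,fx=5,fy=5,interpolation=cv2.INTER_CUBIC))
im=cv2.imread('pics/scene0.png'); cv2.imwrite('pics/scenec.png',cv2.resize(im[170:290,230:390],None,fx=5,fy=5,interpolation=cv2.INTER_CUBIC))
```

```text
(no output)
```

View pics/topc.png

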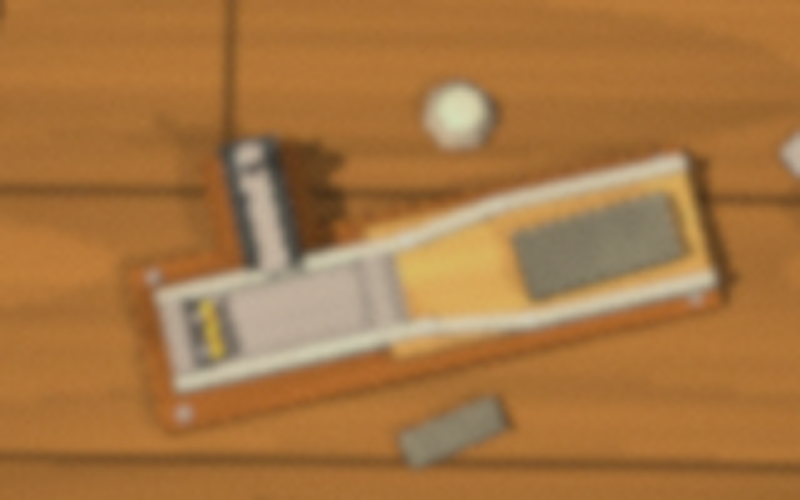

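View pics/scenec.png

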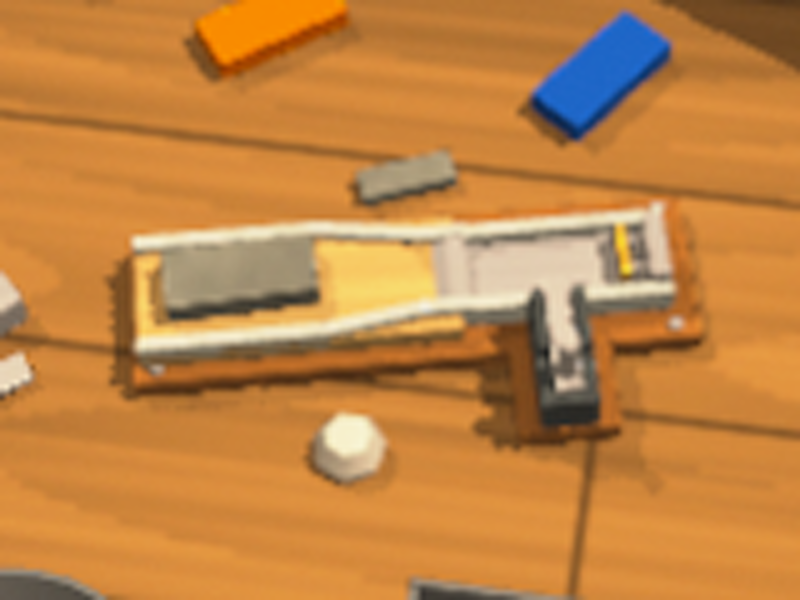

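The grey stone lies on the holder's deck at top (358,181). The blue block (292,247), orange blocks (366,252) and (460,276) and brown block (413,275) are look-alikes, and the small grey piece at (331,216) is the slip. Only the grey block between the rails fits the description, and the enlarged crop confirms it. The holder's push direction is roughly world +y, and the keeper is on the far (+x) side. Next I fit the holder pose.

```bash
cat > fit.py <<'E'
from h import *
from scipy.optimize import least_squares
np.set_printoptions(precision=2,suppress=True)
F={n:cam(n) for n in ['top','scene']}
off={'top':(240,130),'scene':(230,170)}
def full(n,p): return (np.array(p)+.5)/5-.5+off[n]
obs=[('top',(170,432),(130,50,16)),('top',(132,262),(130,-50,16)),('top',(718,302),(-205,50,16)),
('scene',(132,388),(-205,-50,10)),('scene',(702,345),(130,-50,14)),('scene',(672,203),(130,50,16))]
obs=[(n,full(n,p),P) for n,p,P in obs]
for n,k,P in [('deck',None,(-130,0,30)),('lip',None,(0,0,34)),('pocket',None,(45,0,24)),('pad',None,(89,0,34)),('keeper_peg',None,(45,-88,82))]:
    for c in F:
        r=spotter.pinpoint(c,n)
        if r: obs.append((c,np.array(r[0]['position']),P))
def W(v,P):
    c,s=np.cos(v[2]),np.sin(v[2]); return np.array([v[0]+c*P[0]-s*P[1],v[1]+s*P[0]+c*P[1],P[2]])
def res(v): return np.concatenate([proj(F[n],W(v,P))-p for n,p,P in obs])
r=least_squares(res,[512,-22,1.8],loss='soft_l1'); print(r.x,np.degrees(r.x[2]))
for (n,p,P),e in zip(obs,res(r.x).reshape(-1,2)): print(n,P,p,e)
def H(w):
    c,s=np.cos(r.x[2]),np.sin(r.x[2]); d=np.array(w)[:2]-r.x[:2]; return np.array([c*d[0]+s*d[1],-s*d[0]+c*d[1]])
for p,z,l in [((402,288),30,'foot'),((388,290),34,'crest outer'),((365,293),34,'crest inner'),((224,320),34,'padface'),((232,320),34,'padface2')]:
    print('top',l,H(at_z(F['top'],full('top',p),z)))
for p,z,l in [((437,265),30,'foot'),((447,265),34,'crest outer'),((465,262),34,'inner'),((612,250),34,'pad yellow left'),((603,255),34,'pad left')]:
    print('scene',l,H(at_z(F['scene'],full('scene',p),z)))
# stone
for n in F:
    f=F[n]
    for s in spotter.silhouettes(n,'stone')[:6]:
        m=s['region']; w=H(at_z(f,s['position'],48 if n=='top' else 42)); 
        if abs(w[1])<40:
            pts=np.argwhere(m)[:,::-1]; q=np.array([H(at_z(f,p,48)) for p in pts]); R=cv2.minAreaRect(q.astype(np.float32)); print(n,'stone',s['score'],len(pts),R)
# depth stats: plane heights along centre line from top
for x in range(-195,130,12):
    P=W(r.x,(x,0,35)); p=proj(F['top'],P); print(x,at_d(F['top'],p)[2].round(0),end=' | ')
np.save('hold.npy',r.x)
E
python3 fit.py
```

```text
[512.79 -19.03   1.81] 103.61298075110875
top (130, 50, 16) [273.6 216. ] [-2.35 -0.25]
top (130, -50, 16) [266. 182.] [-1.8  0.5]
top (-205, 50, 16) [383.2 190. ] [0.47 0.64]
scene (-205, -50, 10) [256.  247.2] [0.42 0.58]
scene (130, -50, 14) [370.  238.6] [ 0.58 -0.91]
scene (130, 50, 16) [364.  210.2] [ 1.94 -1.01]
top (-130, 0, 30) [360.3 179. ] [-5.06 -0.2 ]
scene (-130, 0, 30) [283.2 227.5] [-2.39  0.09]
top (0, 0, 34) [311.5 187.3] [-0.11  0.97]
scene (0, 0, 34) [327.3 223.9] [-2.44 -0.6 ]
top (45, 0, 24) [294.1 192. ] [2.09 0.23]
scene (45, 0, 24) [340.1 220.7] [-0.09  3.19]
top (89, 0, 34) [280.6 195.9] [ 0.45 -0.9 ]
scene (89, 0, 34) [357.2 218.6] [-2.31  2.26]
top (45, -88, 82) [290.8 159.9] [-2.12 -1.43]
scene (45, -88, 82) [346.5 241.5] [-2.63 -2.08]
top foot [-25.03   1.71]
top crest outer [-16.71   1.76]
top crest inner [-3.44  0.57]
top padface [78.8  -1.86]
top padface2 [74.32 -0.86]
scene foot [-22.68   7.2 ]
scene crest outer [-16.95   4.09]
scene inner [-6.22  5.17]
scene pad yellow left [81.04  5.23]
scene pad left [75.32  2.25]
top stone 0.56 467 ((-137.45689392089844, 3.4923267364501953), (91.105224609375, 43.84133529663086), 2.736233949661255)
scene stone 0.78 433 ((-138.85919189453125, -1.32586669921875), (85.70286560058594, 53.140838623046875), 4.29585599899292)
-195 27.0 | -183 47.0 | -171 46.0 | -159 48.0 | -147 50.0 | -135 49.0 | -123 48.0 | -111 45.0 | -99 47.0 | -87 30.0 | -75 33.0 | -63 30.0 | -51 28.0 | -39 31.0 | -27 33.0 | -15 32.0 | -3 27.0 | 9 30.0 | 21 21.0 | 33 20.0 | 45 25.0 | 57 28.0 | 69 27.0 | 81 22.0 | 93 29.0 | 105 44.0 | 117 13.0 | 129 -1.0 |
```

```bash
cat > rect.py <<'E'
from h import *
v=np.load('hold.npy')
def rect(n,z,xs=(-215,145),ys=(-65,65),s=2,v=v,f=None):
    f=f or cam(n); c,sn=np.cos(v[2]),np.sin(v[2])
    X,Y=np.meshgrid(np.arange(xs[0],xs[1],1/s),np.arange(ys[0],ys[1],1/s))
    P=np.stack([v[0]+c*X-sn*Y,v[1]+sn*X+c*Y,np.full_like(X,z)],-1)
    C=P@f['R'].T+f['t']; q=C[...,:2]/C[...,2:]; q=q*(1+f['k1']*(q**2).sum(-1,keepdims=True)); K=np.array(f['mtx'])
    return cv2.remap(f['img'],(K[0,0]*q[...,0]+K[0,2]).astype(np.float32),(K[1,1]*q[...,1]+K[1,2]).astype(np.float32),cv2.INTER_CUBIC)
if __name__=='__main__':
    out=[]
    for n in ['top','scene']:
        im=rect(n,36)
        for x in range(-200,141,20): cv2.line(im,((x+215)*2,0),((x+215)*2,14 if x else 30),(255,0,255),1)
        for y in (-50,-31,-21,0,21,31,50): cv2.line(im,(0,(y+65)*2),(10,(y+65)*2),(255,0,255),1); cv2.line(im,(710,(y+65)*2),(719,(y+65)*2),(255,0,255),1)
        out.append(im)
        g=im.astype(int)
        w=(g.min(-1)>165)
        for x in range(-195,125,20):
            col=np.where(w[:,(x+215)*2])[0]/2-65; col=col[(abs(col)<45)]
            a=col[col<-12]; b=col[col>12]
            print(n,x, (a.min(),a.max()) if len(a) else None,(b.min(),b.max()) if len(b) else None)
    cv2.imwrite('pics/rect.png',np.vstack(out))
E
python3 rect.py
```

```text
top -195 None None
top -175 None None
top -155 None None
top -135 None None
top -115 None None
top -95 None (np.float64(35.0), np.float64(37.5))
top -75 None None
top -55 None None
top -35 (np.float64(-26.5), np.float64(-22.5)) (np.float64(26.0), np.float64(29.0))
top -15 (np.float64(-23.5), np.float64(-22.0)) (np.float64(25.0), np.float64(28.0))
top 5 (np.float64(-23.5), np.float64(-22.0)) (np.float64(24.0), np.float64(29.0))
top 25 None (np.float64(24.5), np.float64(29.0))
top 45 None (np.float64(25.5), np.float64(28.0))
top 65 None (np.float64(25.5), np.float64(29.0))
top 85 None (np.float64(27.0), np.float64(28.0))
top 105 None (np.float64(27.5), np.float64(28.5))
scene -195 (np.float64(-37.0), np.float64(-30.0)) (np.float64(32.5), np.float64(39.5))
scene -175 (np.float64(-37.5), np.float64(-30.5)) (np.float64(33.5), np.float64(39.0))
scene -155 (np.float64(-37.0), np.float64(-30.5)) (np.float64(32.5), np.float64(39.0))
scene -135 (np.float64(-37.0), np.float64(-31.0)) (np.float64(33.0), np.float64(39.5))
scene -115 (np.float64(-37.0), np.float64(-30.5)) (np.float64(34.5), np.flo
[... 251 characters left out ...]
 np.float64(34.0))
scene -35 (np.float64(-28.0), np.float64(-20.5)) (np.float64(24.5), np.float64(31.0))
scene -15 (np.float64(-26.5), np.float64(-12.5)) (np.float64(12.5), np.float64(30.5))
scene 5 (np.float64(-28.0), np.float64(-12.5)) (np.float64(23.5), np.float64(29.0))
scene 25 (np.float64(-26.0), np.float64(-12.5)) (np.float64(23.0), np.float64(29.0))
scene 45 (np.float64(-44.5), np.float64(-12.5)) (np.float64(24.0), np.float64(29.5))
scene 65 (np.float64(-27.0), np.float64(-12.5)) (np.float64(23.5), np.float64(29.0))
scene 85 (np.float64(-27.0), np.float64(-21.5)) (np.float64(24.0), np.float64(30.0))
scene 105 (np.float64(-27.0), np.float64(-22.0)) (np.float64(12.5), np.float64(27.5))
```

View pics/rect.png

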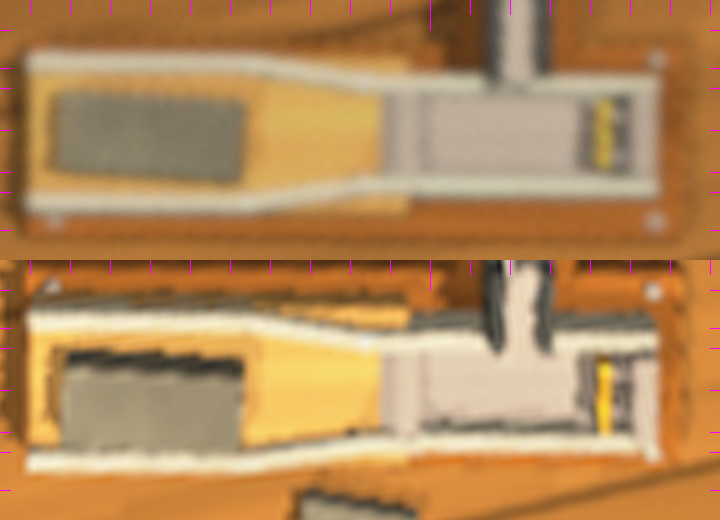

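```bash
cat >> h.py <<'E'
def HF():
    v=np.load('hold.npy'); c,s=np.cos(v[2]),np.sin(v[2]); return v,np.array([[c,-s],[s,c]])
def delta(hx,hy,z,yaw=0):
    "tool-axis shift (40mm units) and az (5deg units) to holder point"
    v,A=HF(); s=sensors.sense(); T=np.array(s['tcp_rot']); p=np.array(s['eef_pos'])
    tgt=np.r_[v[:2]+A@[hx,hy],z]; d=T.T@(tgt-p)/40
    X=np.array([[A[0,0],A[0,1]*-1,0],[A[1,0],-A[1,1],0],[0,0,-1.]])
    r=cv2.Rodrigues(T.T@X)[0].ravel()*180/np.pi/5
    return d,r
def st():
    v,A=HF(); s=sensors.sense(); p=np.array(s['eef_pos']); f=np.array(s['contact_force'])
    print('t',round(s['time'],2),'holder xyz',A.T@(p[:2]-v[:2]),p[2],'F holder',A.T@f[:2],f[2],'w',s['width'])
E
python3 - <<'E'
from h import *
np.set_printoptions(precision=3,suppress=True)
v,A=HF(); 
if not __import__('os').path.exists('shifted'):
    v[:2]+=A@[-0.7,1.3]; np.save('hold.npy',v); open('shifted','w')
print(v); st(); print(delta(-212,1,140))
E
```

```text
[511.696 -20.012   1.808]
t 1.5 holder xyz [594.103 229.31 ] 231.33398699042212 F holder [0.855 0.774] -0.4306463881226842 w 85.36714195291927
(array([-15.046, -14.572,   2.282]), array([ 0.001, -0.001, 11.979]))
```

>>> servo_tool(
  motion=[
    {"x":-0.7,"y":-0.68,"z":0,"az":1.4,"fingers":0},
    {"x":-1.4,"y":-1.36,"z":0,"az":2.8,"fingers":0},
    {"x":-2.1,"y":-2.04,"z":0,"az":4.2,"fingers":0},
    {"x":-2.8,"y":-2.72,"z":0,"az":5.6,"fingers":0},
    {"x":-3.5,"y":-3.4,"z":0,"az":7,"fingers":0},
    {"x":-4.2,"y":-4.08,"z":0,"az":8.4,"fingers":0},
    {"x":-4.9,"y":-4.76,"z":0,"az":9.8,"fingers":0},
    {"x":-5.6,"y":-5.44,"z":0,"az":11.2,"fingers":0},
  ],
  squeeze=40,
)

```text
schema error: expected keys x, y, z, ax, ay, az, fingers
```

Run:
```python
from h import *
np.set_printoptions(precision=3,suppress=True)
st(); print(delta(-212,1,140))
```

```text
t 1.5 holder xyz [594.103 229.31 ] 231.33398699042212 F holder [0.855 0.774] -0.4306463881226842 w 85.36714195291927
(array([-15.046, -14.572,   2.282]), array([ 0.001, -0.001, 11.979]))
```

All seven keys are needed in every row.

>>> servo_tool(
  motion=[
    {"x":-0.7,"y":-0.68,"z":0,"ax":0,"ay":0,"az":1.4,"fingers":0},
    {"x":-1.4,"y":-1.36,"z":0,"ax":0,"ay":0,"az":2.8,"fingers":0},
    {"x":-2.1,"y":-2.04,"z":0,"ax":0,"ay":0,"az":4.2,"fingers":0},
    {"x":-2.8,"y":-2.72,"z":0,"ax":0,"ay":0,"az":5.6,"fingers":0},
    {"x":-3.5,"y":-3.4,"z":0,"ax":0,"ay":0,"az":7,"fingers":0},
    {"x":-4.2,"y":-4.08,"z":0,"ax":0,"ay":0,"az":8.4,"fingers":0},
    {"x":-4.9,"y":-4.76,"z":0,"ax":0,"ay":0,"az":9.8,"fingers":0},
    {"x":-5.6,"y":-5.44,"z":0,"ax":0,"ay":0,"az":11.2,"fingers":0},
  ],
  squeeze=40,
)

```text
time: 2.17
eef_pos: [302.4, 229.5, 231.5]
tcp_rot: [[-0.296, 0.955, 0.001], [0.955, 0.296, 0.001], [0.0, 0.001, -1.0]]
contact_force: [1.4, 0.4, -0.2]
width: 0.0
gripper_force: 0.0
```

Run:
```python
from h import *
np.set_printoptions(precision=3,suppress=True)
st(); print(delta(-212,1,140))
```

```text
t 2.17 holder xyz [291.777 144.67 ] 231.52914621986577 F holder [ 0.092 -1.439] -0.2378663877628584 w 0.016096792987704767
(array([-12.795,   2.796,   2.287]), array([ 0.011, -0.004,  0.716]))
```

>>> servo_tool(
  motion=[
    {"x":-0.95,"y":0.2,"z":0,"ax":0,"ay":0,"az":0.7,"fingers":0},
    {"x":-1.9,"y":0.41,"z":0,"ax":0,"ay":0,"az":0.7,"fingers":0},
    {"x":-2.85,"y":0.62,"z":0,"ax":0,"ay":0,"az":0.7,"fingers":0},
    {"x":-3.8,"y":0.83,"z":0,"ax":0,"ay":0,"az":0.7,"fingers":0},
    {"x":-4.75,"y":1.04,"z":0,"ax":0,"ay":0,"az":0.7,"fingers":0},
    {"x":-5.7,"y":1.25,"z":0,"ax":0,"ay":0,"az":0.7,"fingers":0},
    {"x":-6.65,"y":1.46,"z":0,"ax":0,"ay":0,"az":0.7,"fingers":0},
    {"x":-7.6,"y":1.67,"z":0,"ax":0,"ay":0,"az":0.7,"fingers":0},
  ],
)

```text
time: 2.83
eef_pos: [457.8, -40.7, 231.5]
tcp_rot: [[-0.242, 0.97, 0.001], [0.97, 0.242, 0.0], [-0.0, 0.001, -1.0]]
contact_force: [0.6, 1.1, 0.7]
width: -0.3
gripper_force: 0.0
```

Run:
```python
from h import *
np.set_printoptions(precision=3,suppress=True)
st(); print(delta(-212,1,140))
```

```text
t 2.83 holder xyz [-7.409 57.247] 231.47458777572405 F holder [ 0.929 -0.812] 0.7257600253027938 w -0.2842850733844654
(array([-5.123,  1.372,  2.288]), array([0.008, 0.001, 0.074]))
```

>>> servo_tool(
  motion=[
    {"x":-0.95,"y":0.25,"z":0,"ax":0,"ay":0,"az":0.06,"fingers":0},
    {"x":-1.9,"y":0.5,"z":0,"ax":0,"ay":0,"az":0.06,"fingers":0},
    {"x":-2.8,"y":0.75,"z":0.2,"ax":0,"ay":0,"az":0.06,"fingers":0},
    {"x":-3.65,"y":1.0,"z":0.5,"ax":0,"ay":0,"az":0.06,"fingers":0},
    {"x":-4.4,"y":1.2,"z":0.9,"ax":0,"ay":0,"az":0.06,"fingers":0},
    {"x":-5.0,"y":1.37,"z":1.5,"ax":0,"ay":0,"az":0.06,"fingers":0},
    {"x":-5.1,"y":1.37,"z":2.1,"ax":0,"ay":0,"az":0.06,"fingers":0},
    {"x":-5.1,"y":1.37,"z":2.2,"ax":0,"ay":0,"az":0.06,"fingers":0},
  ],
)

```text
time: 3.5
eef_pos: [557.9, -223.9, 137.5]
tcp_rot: [[-0.235, 0.972, -0.008], [0.972, 0.235, 0.004], [0.005, -0.007, -1.0]]
contact_force: [-0.3, 0.4, -1.2]
width: 0.4
gripper_force: 0.0
```

Run:
```python
from h import *
np.set_printoptions(precision=3,suppress=True)
st(); print(delta(-206,1,38))
from rect import rect
cv2.imwrite('pics/r2.png',np.vstack([rect('top',48,(-245,-60),(-60,60),3),rect('scene',48,(-245,-60),(-60,60),3)])[:600])
```

```text
t 3.5 holder xyz [-209.056    3.063] 137.54428719096285 F holder [0.498 0.203] -1.1767801212524989 w 0.37562041621567077
(array([0.063, 0.068, 2.489]), array([-0.076, -0.061, -0.004]))
```

View pics/r2.png

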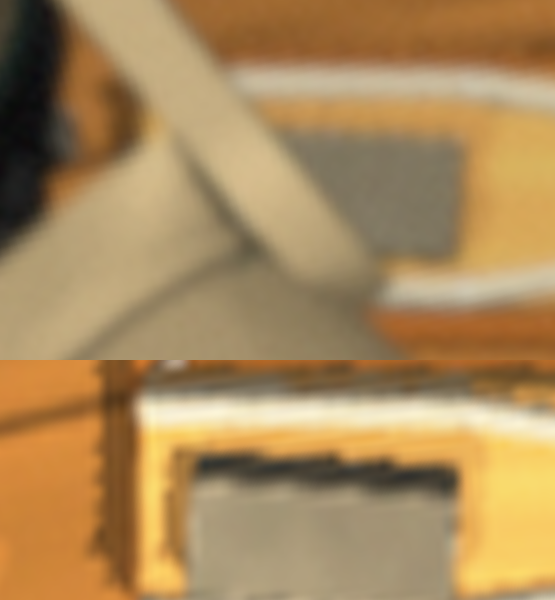

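The stone lies on the deck with its tail at about x −182 and its nose at −92.5. The finger will come down behind it at x −209, which leaves a clear gap.

>>> servo_tool(
  motion=[
    {"x":0,"y":0.07,"z":0.6,"ax":0,"ay":0,"az":0,"fingers":0},
    {"x":0,"y":0.07,"z":1.2,"ax":0,"ay":0,"az":0,"fingers":0},
    {"x":0,"y":0.07,"z":1.7,"ax":0,"ay":0,"az":0,"fingers":0},
    {"x":0,"y":0.07,"z":2.1,"ax":0,"ay":0,"az":0,"fingers":0},
    {"x":0,"y":0.07,"z":2.35,"ax":0,"ay":0,"az":0,"fingers":0},
    {"x":0,"y":0.07,"z":2.4,"ax":0,"ay":0,"az":0,"fingers":0},
    {"x":0,"y":0.07,"z":2.4,"ax":0,"ay":0,"az":0,"fingers":0},
  ],
)

```text
time: 4.18
eef_pos: [563.0, -222.3, 48.5]
tcp_rot: [[-0.238, 0.971, 0.001], [0.971, 0.238, -0.0], [-0.001, 0.001, -1.0]]
contact_force: [0.0, 1.0, 0.0]
width: 0.3
gripper_force: 0.0
```

Run:
```python
from h import *
np.set_printoptions(precision=3,suppress=True)
st(); print(delta(-195,1,39))
```

```text
t 4.18 holder xyz [-208.667   -2.24 ] 48.5419871011309 F holder [ 1.004 -0.247] 0.020872453585336376 w 0.3308220254348469
(array([ 0.342, -0.08 ,  0.238]), array([0.013, 0.008, 0.027]))
```

>>> servo_tool(
  motion=[
    {"x":0,"y":-0.08,"z":0.12,"ax":0,"ay":0,"az":0,"fingers":0},
    {"x":0.08,"y":-0.08,"z":0.22,"ax":0,"ay":0,"az":0,"fingers":0},
    {"x":0.16,"y":-0.08,"z":0.22,"ax":0,"ay":0,"az":0,"fingers":0},
    {"x":0.22,"y":-0.08,"z":0.22,"ax":0,"ay":0,"az":0,"fingers":0},
    {"x":0.28,"y":-0.08,"z":0.22,"ax":0,"ay":0,"az":0,"fingers":0},
    {"x":0.34,"y":-0.08,"z":0.22,"ax":0,"ay":0,"az":0,"fingers":0},
    {"x":0.4,"y":-0.08,"z":0.22,"ax":0,"ay":0,"az":0,"fingers":0},
    {"x":0.46,"y":-0.08,"z":0.22,"ax":0,"ay":0,"az":0,"fingers":0},
  ],
)

```text
time: 4.85
eef_pos: [555.2, -205.5, 38.8]
tcp_rot: [[-0.237, 0.971, 0.001], [0.971, 0.237, -0.001], [-0.001, 0.0, -1.0]]
contact_force: [0.6, -1.8, -0.3]
width: -0.0
gripper_force: 0.6
```

Run:
```python
from h import *
np.set_printoptions(precision=3,suppress=True)
st(); print(delta(-150,1,39))
```

```text
t 4.85 holder xyz [-190.485    1.409] 38.80316188098816 F holder [-1.89  -0.203] -0.33952322802110346 w -0.0030374945752536476
(array([ 1.012,  0.012, -0.006]), array([0.005, 0.008, 0.02 ]))
```

>>> servo_tool(
  motion=[
    {"x":0.1,"y":0,"z":0,"ax":0,"ay":0,"az":0,"fingers":0},
    {"x":0.22,"y":0,"z":0,"ax":0,"ay":0,"az":0,"fingers":0},
    {"x":0.34,"y":0,"z":0,"ax":0,"ay":0,"az":0,"fingers":0},
    {"x":0.46,"y":0,"z":0,"ax":0,"ay":0,"az":0,"fingers":0},
    {"x":0.58,"y":0,"z":0,"ax":0,"ay":0,"az":0,"fingers":0},
    {"x":0.7,"y":0,"z":0,"ax":0,"ay":0,"az":0,"fingers":0},
    {"x":0.82,"y":0,"z":0,"ax":0,"ay":0,"az":0,"fingers":0},
    {"x":0.9,"y":0,"z":0,"ax":0,"ay":0,"az":0,"fingers":0},
  ],
)

```text
time: 5.52
eef_pos: [546.4, -169.8, 38.5]
tcp_rot: [[-0.237, 0.971, 0.0], [0.971, 0.237, 0.0], [0.0, 0.0, -1.0]]
contact_force: [-0.5, -2.1, 1.5]
width: 0.2
gripper_force: 0.8
```

Run:
```python
from h import *
np.set_printoptions(precision=3,suppress=True)
st(); print(delta(-120,1,39))
```

```text
t 5.52 holder xyz [-153.788    1.562] 38.512828908812565 F holder [-1.947  0.959] 1.521830370505826 w 0.23666314833617713
(array([ 0.845,  0.016, -0.012]), array([ 0.001, -0.002,  0.023]))
```

>>> servo_tool(
  motion=[
    {"x":0.08,"y":0,"z":0,"ax":0,"ay":0,"az":0,"fingers":0},
    {"x":0.16,"y":0,"z":0,"ax":0,"ay":0,"az":0,"fingers":0},
    {"x":0.24,"y":0,"z":0,"ax":0,"ay":0,"az":0,"fingers":0},
    {"x":0.32,"y":0,"z":0,"ax":0,"ay":0,"az":0,"fingers":0},
    {"x":0.4,"y":0,"z":0,"ax":0,"ay":0,"az":0,"fingers":0},
    {"x":0.48,"y":0,"z":0,"ax":0,"ay":0,"az":0,"fingers":0},
    {"x":0.56,"y":0,"z":0,"ax":0,"ay":0,"az":0,"fingers":0},
    {"x":0.6,"y":0,"z":0,"ax":0,"ay":0,"az":0,"fingers":0},
  ],
)

```text
time: 6.18
eef_pos: [540.7, -146.7, 38.4]
tcp_rot: [[-0.237, 0.971, -0.0], [0.971, 0.237, 0.0], [0.0, -0.0, -1.0]]
contact_force: [0.8, -1.5, 1.0]
width: -0.1
gripper_force: 0.8
```

Run:
```python
from h import *
np.set_printoptions(precision=3,suppress=True)
st()
for n in ['top','scene']:
    f=cam(n)
    for s in spotter.silhouettes(n,'stone')[:6]:
        v,A=HF(); H=lambda w:A.T@(w[:2]-v[:2])
        if abs(H(at_z(f,s['position'],40))[1])<30:
            q=np.array([H(at_z(f,p,48)) for p in np.argwhere(s['region'])[:,::-1]]); print(n,len(q),cv2.minAreaRect(q.astype(np.float32)))
```

```text
t 6.18 holder xyz [-129.978    1.663] 38.44489073586418 F holder [-1.599 -0.397] 1.016833182054531 w -0.11919072782290102
top 231 ((-74.18054962158203, -1.0767440795898438), (39.34270477294922, 87.81244659423828), 87.95513153076172)
scene 461 ((-75.24417114257812, -3.3839073181152344), (51.656410217285156, 88.39019012451172), 84.57506561279297)
scene 3392 ((-37.8031005859375, -49.09465789794922), (326.9559020996094, 164.96636962890625), 0.12113252282142639)
```

>>> servo_tool(
  motion=[
    {"x":0.1,"y":0,"z":0,"ax":0,"ay":0,"az":0,"fingers":0},
    {"x":0.19,"y":0,"z":0,"ax":0,"ay":0,"az":0,"fingers":0},
    {"x":0.28,"y":0,"z":0,"ax":0,"ay":0,"az":0,"fingers":0},
    {"x":0.37,"y":0,"z":0,"ax":0,"ay":0,"az":0,"fingers":0},
    {"x":0.46,"y":0,"z":0,"ax":0,"ay":0,"az":0,"fingers":0},
    {"x":0.55,"y":0,"z":0,"ax":0,"ay":0,"az":0,"fingers":0},
    {"x":0.64,"y":0,"z":0,"ax":0,"ay":0,"az":0,"fingers":0},
    {"x":0.7,"y":0,"z":0,"ax":0,"ay":0,"az":0,"fingers":0},
  ],
)

```text
time: 7.05
eef_pos: [534.0, -119.4, 38.5]
tcp_rot: [[-0.237, 0.971, -0.0], [0.971, 0.237, 0.0], [0.0, -0.0, -1.0]]
contact_force: [-0.0, -0.7, -1.4]
width: -0.4
gripper_force: 0.4
```

```bash
python3 -c "
from h import *
st()"
```

```text
t 7.05 holder xyz [-101.87488651    1.68913919] 38.45512745433298 F holder [-0.71931144  0.19575192] -1.3582224798002525 w -0.4100097997920037
```

>>> servo_tool(
  motion=[
    {"x":0.09,"y":0,"z":0,"ax":0,"ay":0,"az":0,"fingers":0},
    {"x":0.18,"y":0,"z":0,"ax":0,"ay":0,"az":0,"fingers":0},
    {"x":0.27,"y":0,"z":0,"ax":0,"ay":0,"az":0,"fingers":0},
    {"x":0.36,"y":0,"z":0,"ax":0,"ay":0,"az":0,"fingers":0},
    {"x":0.45,"y":0,"z":0,"ax":0,"ay":0,"az":0,"fingers":0},
    {"x":0.54,"y":0,"z":0,"ax":0,"ay":0,"az":0,"fingers":0},
    {"x":0.63,"y":0,"z":0,"ax":0,"ay":0,"az":0,"fingers":0},
    {"x":0.68,"y":0,"z":0,"ax":0,"ay":0,"az":0,"fingers":0},
  ],
)

```text
time: 7.72
eef_pos: [527.7, -93.1, 38.6]
tcp_rot: [[-0.237, 0.971, 0.0], [0.971, 0.237, 0.0], [-0.0, 0.0, -1.0]]
contact_force: [0.4, -1.9, 0.1]
width: 0.0
gripper_force: 0.7
```

Run:
```python
from h import *
st()
from rect import rect
cv2.imwrite('pics/r3.png',np.vstack([rect('top',40,(-120,120),(-40,40),3),rect('scene',40,(-120,120),(-60,40),3)]))
```

```text
t 7.72 holder xyz [-74.8313547    1.67130268] 38.581494143434526 F holder [-1.95109106  0.01833547] 0.07526141822810492 w 0.021955007943705904
```

View pics/r3.png

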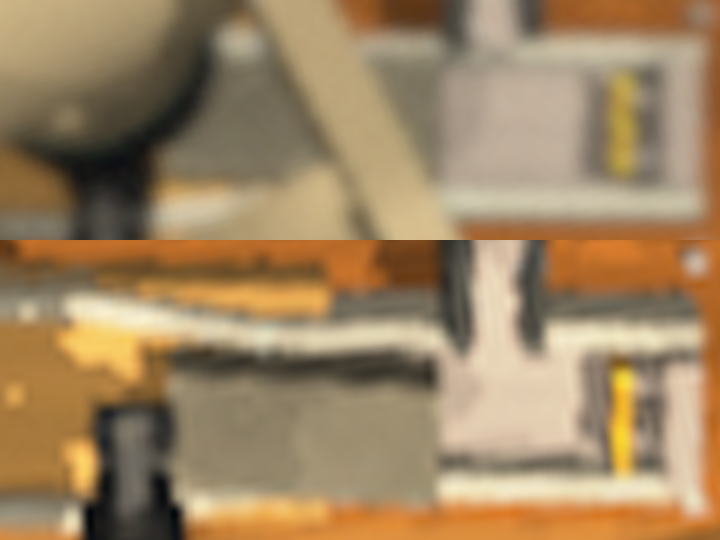

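>>> servo_tool(
  motion=[
    {"x":0.09,"y":0,"z":0,"ax":0,"ay":0,"az":0,"fingers":0},
    {"x":0.18,"y":0,"z":0,"ax":0,"ay":0,"az":0,"fingers":0},
    {"x":0.27,"y":0,"z":0,"ax":0,"ay":0,"az":0,"fingers":0},
    {"x":0.36,"y":0,"z":0,"ax":0,"ay":0,"az":0,"fingers":0},
    {"x":0.45,"y":0,"z":0,"ax":0,"ay":0,"az":0,"fingers":0},
    {"x":0.54,"y":0,"z":0,"ax":0,"ay":0,"az":0,"fingers":0},
    {"x":0.63,"y":0,"z":0,"ax":0,"ay":0,"az":0,"fingers":0},
    {"x":0.7,"y":0,"z":0,"ax":0,"ay":0,"az":0,"fingers":0},
  ],
)

```text
time: 8.48
eef_pos: [520.7, -65.7, 38.2]
tcp_rot: [[-0.237, 0.971, -0.001], [0.971, 0.237, 0.001], [0.001, -0.001, -1.0]]
contact_force: [0.2, -1.0, 0.1]
width: 0.4
gripper_force: 0.3
```

```bash
python3 -c "
from h import *
st()"
```

```text
t 8.48 holder xyz [-46.50964026   2.00719127] 38.172691351868615 F holder [-1.02508731  0.02607393] 0.0743364218745487 w 0.3611025295649237
```

>>> servo_tool(
  motion=[
    {"x":0.07,"y":0,"z":0,"ax":0,"ay":0,"az":0,"fingers":0},
    {"x":0.14,"y":0,"z":0,"ax":0,"ay":0,"az":0,"fingers":0},
    {"x":0.21,"y":0,"z":0,"ax":0,"ay":0,"az":0,"fingers":0},
    {"x":0.28,"y":0,"z":0,"ax":0,"ay":0,"az":0,"fingers":0},
    {"x":0.35,"y":0,"z":0,"ax":0,"ay":0,"az":0,"fingers":0},
    {"x":0.4,"y":0,"z":0,"ax":0,"ay":0,"az":0,"fingers":0},
    {"x":0.4,"y":0,"z":0,"ax":0,"ay":0,"az":0,"fingers":0},
  ],
)

```text
time: 9.07
eef_pos: [517.2, -50.3, 38.5]
tcp_rot: [[-0.237, 0.971, -0.0], [0.971, 0.237, 0.0], [0.0, 0.0, -1.0]]
contact_force: [0.3, -1.0, 0.8]
width: 0.5
gripper_force: 0.0
```

Run:
```python
from h import *
np.set_printoptions(precision=2,suppress=True)
st()
f=cam('scene')
v,A=HF(); H=lambda w:A.T@(w[:2]-v[:2])
s=spotter.silhouettes('scene','stone')
for s in s[:5]:
    w=H(at_z(f,s['position'],40))
    if abs(w[1])<30 and s['region'].sum()<1000:
        q=np.array([H(at_z(f,p,46)) for p in np.argwhere(s['region'])[:,::-1]]); print(len(q),q.min(0),q.max(0))
        d=np.array([[*H(w:=at_d(f,p)),w[2]] for p in np.argwhere(cv2.erode(s['region'].astype(np.uint8),np.ones((5,5))))[:,::-1]]); 
        print(len(d),np.linalg.lstsq(np.c_[d[:,0],np.ones(len(d))],d[:,2],rcond=None)[0],d[:,0].min(),d[:,0].max())
```

```text
t 9.07 holder xyz [-30.78   1.81] 38.477517810471745 F holder [-1.03 -0.05] 0.7990411578441369 w 0.4575873771386547
405 [-20.91 -26.61] [68.5  24.83]
227 [-1.14 80.26] -65.33506626479783 61.86182361803574
```

>>> servo_tool(
  motion=[
    {"x":-0.05,"y":0.02,"z":0,"ax":0,"ay":0,"az":0,"fingers":0},
    {"x":-0.05,"y":0.02,"z":-0.1,"ax":0,"ay":0,"az":0,"fingers":0},
    {"x":-0.03,"y":0.02,"z":-0.18,"ax":0,"ay":0,"az":0,"fingers":0},
    {"x":0.04,"y":0.02,"z":-0.18,"ax":0,"ay":0,"az":0,"fingers":0},
    {"x":0.1,"y":0.02,"z":-0.18,"ax":0,"ay":0,"az":0,"fingers":0},
    {"x":0.15,"y":0.02,"z":-0.18,"ax":0,"ay":0,"az":0,"fingers":0},
    {"x":0.18,"y":0.02,"z":-0.18,"ax":0,"ay":0,"az":0,"fingers":0},
    {"x":0.2,"y":0.02,"z":-0.18,"ax":0,"ay":0,"az":0,"fingers":0},
  ],
)

```text
time: 9.83
eef_pos: [516.1, -42.6, 45.6]
tcp_rot: [[-0.237, 0.971, -0.0], [0.971, 0.237, 0.0], [0.0, -0.0, -1.0]]
contact_force: [-0.2, -1.0, 0.5]
width: 0.4
gripper_force: 0.5
```

```bash
python3 -c "
from h import *
st()"
```

```text
t 9.83 holder xyz [-23.02926515   1.08152479] 45.62638944126019 F holder [-0.92047885  0.39017845] 0.47903415854269765 w 0.44744336431286236
```

>>> servo_tool(
  motion=[
    {"x":0.03,"y":0,"z":0,"ax":0,"ay":0,"az":0,"fingers":0},
    {"x":0.06,"y":0,"z":0,"ax":0,"ay":0,"az":0,"fingers":0},
    {"x":0.09,"y":0,"z":0,"ax":0,"ay":0,"az":0,"fingers":0},
    {"x":0.12,"y":0,"z":0,"ax":0,"ay":0,"az":0,"fingers":0},
    {"x":0.14,"y":0,"z":0,"ax":0,"ay":0,"az":0,"fingers":0},
    {"x":0.14,"y":0,"z":0,"ax":0,"ay":0,"az":0,"fingers":0},
  ],
)

```text
time: 10.33
eef_pos: [514.7, -37.2, 45.6]
tcp_rot: [[-0.237, 0.971, -0.0], [0.971, 0.237, 0.0], [0.0, -0.0, -1.0]]
contact_force: [-0.2, -0.3, 0.6]
width: 0.1
gripper_force: 0.0
```

>>> servo_tool(
  motion=[
    {"x":0.02,"y":0,"z":0,"ax":0,"ay":0,"az":0,"fingers":0},
    {"x":0.025,"y":0,"z":0,"ax":0,"ay":0,"az":0,"fingers":0},
    {"x":0.025,"y":0,"z":0,"ax":0,"ay":0,"az":0,"fingers":0},
  ],
)

```text
time: 10.58
eef_pos: [514.6, -36.4, 45.7]
tcp_rot: [[-0.237, 0.971, 0.0], [0.971, 0.237, 0.0], [0.0, 0.0, -1.0]]
contact_force: [0.3, -0.2, -0.2]
width: -0.1
gripper_force: 0.2
```

```bash
python3 -c "
from h import *
st()"
```

```text
t 10.58 holder xyz [-16.62113329   1.03573499] 45.68832080778169 F holder [-0.2431079  -0.25134895] -0.1674221321403248 w -0.07019645222833168
```

>>> servo_tool(
  motion=[
    {"x":0.02,"y":0,"z":0,"ax":0,"ay":0,"az":0,"fingers":0},
    {"x":0.04,"y":0,"z":0,"ax":0,"ay":0,"az":0,"fingers":0},
    {"x":0.04,"y":0,"z":0,"ax":0,"ay":0,"az":0,"fingers":0},
  ],
)

```text
time: 10.83
eef_pos: [514.4, -35.2, 45.8]
tcp_rot: [[-0.237, 0.972, 0.001], [0.972, 0.237, -0.001], [-0.001, 0.0, -1.0]]
contact_force: [1.1, -3.5, -0.7]
width: -0.1
gripper_force: 1.4
```

>>> servo_tool(
  motion=[
    {"x":0.02,"y":0,"z":0,"ax":0,"ay":0,"az":0,"fingers":0},
    {"x":0.025,"y":0,"z":0,"ax":0,"ay":0,"az":0,"fingers":0},
    {"x":0.025,"y":0,"z":0,"ax":0,"ay":0,"az":0,"fingers":0},
  ],
)

```text
time: 11.08
eef_pos: [514.3, -34.5, 46.0]
tcp_rot: [[-0.237, 0.972, 0.001], [0.972, 0.237, -0.001], [-0.001, 0.001, -1.0]]
contact_force: [1.2, -4.6, -0.6]
width: -0.2
gripper_force: 2.6
```

```bash
python3 -c "
from h import *
st()"
```

```text
t 11.08 holder xyz [-14.70167008   0.85739772] 45.98614405687143 F holder [-4.75559605 -0.10493337] -0.5911465073809516 w -0.1698841216925062
```

>>> servo_tool(
  motion=[
    {"x":0.02,"y":0,"z":0,"ax":0,"ay":0,"az":0,"fingers":0},
    {"x":0.04,"y":0,"z":0,"ax":0,"ay":0,"az":0,"fingers":0},
    {"x":0.05,"y":0,"z":0,"ax":0,"ay":0,"az":0,"fingers":0},
    {"x":0.05,"y":0,"z":0,"ax":0,"ay":0,"az":0,"fingers":0},
  ],
)

```text
time: 11.42
eef_pos: [514.2, -33.3, 46.3]
tcp_rot: [[-0.236, 0.972, 0.002], [0.972, 0.236, -0.003], [-0.003, 0.001, -1.0]]
contact_force: [2.0, -8.2, -0.1]
width: -0.1
gripper_force: 4.2
```

>>> servo_tool(
  motion=[
    {"x":0.02,"y":0,"z":0,"ax":0,"ay":0,"az":0,"fingers":0},
    {"x":0.03,"y":0,"z":0,"ax":0,"ay":0,"az":0,"fingers":0},
    {"x":0.03,"y":0,"z":0,"ax":0,"ay":0,"az":0,"fingers":0},
  ],
)

```text
time: 11.67
eef_pos: [514.1, -32.6, 46.5]
tcp_rot: [[-0.236, 0.972, 0.003], [0.972, 0.236, -0.003], [-0.004, 0.002, -1.0]]
contact_force: [3.1, -9.9, 0.5]
width: -0.1
gripper_force: 5.2
```

```bash
python3 -c "
from h import *
st()"
```

```text
t 11.67 holder xyz [-12.76137293   0.60752707] 46.47034558764085 F holder [-10.33695449  -0.65544294] 0.45678900189641963 w -0.06521771113928151
```

>>> servo_tool(
  motion=[
    {"x":0.02,"y":0,"z":0,"ax":0,"ay":0,"az":0,"fingers":0},
    {"x":0.04,"y":0,"z":0,"ax":0,"ay":0,"az":0,"fingers":0},
    {"x":0.04,"y":0,"z":0.02,"ax":0,"ay":0,"az":0,"fingers":0},
    {"x":0.04,"y":0,"z":0.04,"ax":0,"ay":0,"az":0,"fingers":0},
    {"x":0.04,"y":0,"z":0.04,"ax":0,"ay":0,"az":0,"fingers":0},
  ],
)

```text
time: 12.08
eef_pos: [514.0, -31.8, 45.0]
tcp_rot: [[-0.236, 0.972, 0.003], [0.972, 0.236, -0.005], [-0.006, 0.002, -1.0]]
contact_force: [3.6, -13.5, 0.8]
width: -0.2
gripper_force: 6.9
```

```bash
python3 -c "
from h import *
st()"
```

```text
t 12.08 holder xyz [-12.05644884   0.50774558] 45.027881790266996 F holder [-13.96294596  -0.29598566] 0.758483712130146 w -0.2358162213590612
```

>>> servo_tool(
  motion=[
    {"x":0,"y":0,"z":0.03,"ax":0,"ay":0,"az":0,"fingers":0},
    {"x":0,"y":0,"z":0.06,"ax":0,"ay":0,"az":0,"fingers":0},
    {"x":0,"y":0,"z":0.09,"ax":0,"ay":0,"az":0,"fingers":0},
    {"x":0,"y":0,"z":0.1,"ax":0,"ay":0,"az":0,"fingers":0},
  ],
)

```text
time: 12.42
eef_pos: [514.2, -32.2, 41.1]
tcp_rot: [[-0.236, 0.972, 0.004], [0.972, 0.236, -0.005], [-0.006, 0.002, -1.0]]
contact_force: [4.0, -15.9, 0.2]
width: 0.2
gripper_force: 7.8
```

Run:
```python
from h import *
st()
from rect import rect
cv2.imwrite('pics/r4.png',np.vstack([rect('scene',42,(-60,120),(-60,40),4)]))
```

```text
t 12.42 holder xyz [-12.37920536   0.47078419] 41.057817600687535 F holder [-16.38119094  -0.18777166] 0.2416819232031076 w 0.15407295705417154
```

View pics/r4.png

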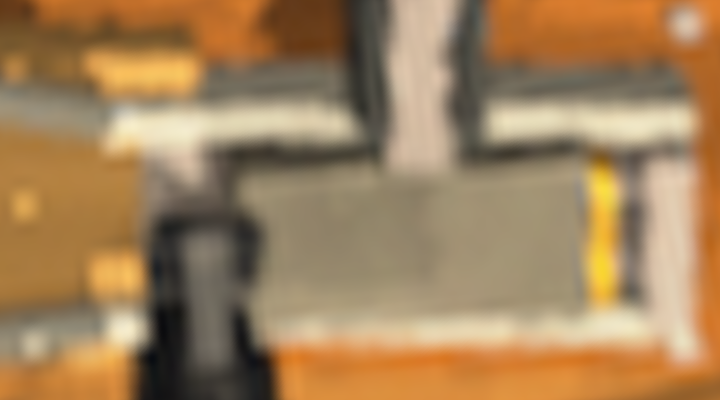

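>>> servo_tool(
  motion=[
    {"x":-0.005,"y":0,"z":0.03,"ax":0,"ay":0,"az":0,"fingers":0},
    {"x":-0.01,"y":0,"z":0.06,"ax":0,"ay":0,"az":0,"fingers":0},
    {"x":-0.01,"y":0,"z":0.08,"ax":0,"ay":0,"az":0,"fingers":0},
    {"x":-0.01,"y":0,"z":0.08,"ax":0,"ay":0,"az":0,"fingers":0},
  ],
)

```text
time: 12.8
eef_pos: [514.2, -32.5, 37.8]
tcp_rot: [[-0.236, 0.972, 0.004], [0.972, 0.236, -0.005], [-0.006, 0.002, -1.0]]
contact_force: [4.4, -14.1, 1.1]
width: 0.0
gripper_force: 7.5
```

Run:
```python
from h import *
st()
```

```text
t 12.8 holder xyz [-12.7051976    0.51465406] 37.78354384972909 F holder [-14.75950602  -0.95692673] 1.0685558787975675 w 0.04322776175738257
```

>>> servo_tool(
  motion=[
    {"x":0,"y":0,"z":0.025,"ax":0,"ay":0,"az":0,"fingers":0},
    {"x":0,"y":0,"z":0.035,"ax":0,"ay":0,"az":0,"fingers":0},
    {"x":-0.04,"y":0,"z":0.035,"ax":0,"ay":0,"az":0,"fingers":0},
    {"x":-0.08,"y":0,"z":0.035,"ax":0,"ay":0,"az":0,"fingers":0},
    {"x":-0.12,"y":0,"z":0.035,"ax":0,"ay":0,"az":0,"fingers":0},
    {"x":-0.16,"y":0,"z":0.035,"ax":0,"ay":0,"az":0,"fingers":0},
    {"x":-0.2,"y":0,"z":0.035,"ax":0,"ay":0,"az":0,"fingers":0},
    {"x":-0.2,"y":0,"z":0.035,"ax":0,"ay":0,"az":0,"fingers":0},
  ],
)

```text
time: 13.47
eef_pos: [514.7, -37.2, 35.4]
tcp_rot: [[-0.237, 0.971, -0.0], [0.971, 0.237, 0.001], [0.001, -0.0, -1.0]]
contact_force: [-0.4, 0.4, -0.1]
width: 0.1
gripper_force: 0.0
```

```bash
cat > sd.py <<'E'
from h import *
np.set_printoptions(precision=3,suppress=True)
st(); v,A=HF()
acc=[]
for i in range(5):
    f=cam('scene'); acc.append(f['depth'])
D=np.stack(acc); D[D==0]=np.nan; f['depth']=np.nanmedian(D,0)
def region(x0,x1,y0,y1,z):
    out=[]
    for x in np.arange(x0,x1,1.5):
        for y in np.arange(y0,y1,1.5):
            p=proj(f,np.r_[v[:2]+A@[x,y],z]); w=at_d(f,p); out.append([*(A.T@(w[:2]-v[:2])),w[2]])
    return np.array(out)
for n,a in dict(deck=(-90,-40,-12,12,30),stone_tail=(6,25,-10,14,42),stone_nose=(60,78,-10,14,42)).items():
    d=region(*a); print(n,np.nanmedian(d[:,2]),np.nanstd(d[:,2])/len(d)**.5)
from rect import rect
cv2.imwrite('pics/r5.png',np.vstack([rect('scene',42,(-60,120),(-60,40),4,f=f)]))
E
python3 sd.py
```

```text
t 13.47 holder xyz [-17.431   1.128] 35.37898897004704 F holder [0.526 0.314] -0.10034589816144593 w 0.1266638857356041
deck 31.42746969475941 0.05692130033407223
stone_tail 44.00603456091979 0.09333781094336445
stone_nose 43.45182580520739 0.11794847670435867
```

View pics/r5.png

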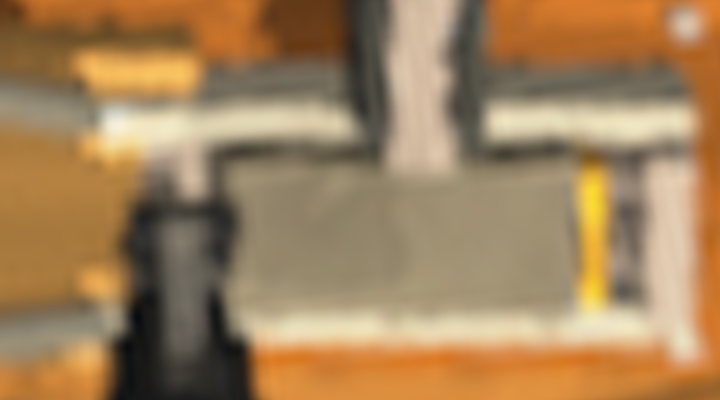

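The stone is now down in the pocket. Depth, corrected by the deck reading, puts the tail top at 42.6 and the nose at 42.0. Next I press near the tail.

>>> servo_tool(
  motion=[
    {"x":-0.02,"y":0,"z":-0.2,"ax":0,"ay":0,"az":0,"fingers":0},
    {"x":0,"y":0,"z":-0.36,"ax":0,"ay":0,"az":0,"fingers":0},
    {"x":0.2,"y":0,"z":-0.36,"ax":0,"ay":0,"az":0,"fingers":0},
    {"x":0.4,"y":0,"z":-0.36,"ax":0,"ay":0,"az":0,"fingers":0},
    {"x":0.6,"y":0,"z":-0.36,"ax":0,"ay":0,"az":0,"fingers":0},
    {"x":0.66,"y":0,"z":-0.3,"ax":0,"ay":0,"az":0,"fingers":0},
    {"x":0.66,"y":0,"z":-0.24,"ax":0,"ay":0,"az":0,"fingers":0},
    {"x":0.66,"y":0,"z":-0.24,"ax":0,"ay":0,"az":0,"fingers":0},
  ],
)

```text
time: 14.38
eef_pos: [508.0, -11.4, 44.2]
tcp_rot: [[-0.238, 0.971, -0.001], [0.971, 0.238, 0.0], [0.0, -0.001, -1.0]]
contact_force: [0.6, -0.0, -0.3]
width: 0.2
gripper_force: 0.0
```

```bash
python3 -c "
from h import *
st()"
```

```text
t 14.38 holder xyz [9.24444737 1.54158743] 44.22373254022673 F holder [-0.17575189 -0.56570734] -0.28925273234532156 w 0.21065129724339984
```

>>> servo_tool(
  motion=[
    {"x":0,"y":0,"z":0.015,"ax":0,"ay":0,"az":0,"fingers":0},
    {"x":0,"y":0,"z":0.03,"ax":0,"ay":0,"az":0,"fingers":0},
    {"x":0,"y":0,"z":0.03,"ax":0,"ay":0,"az":0,"fingers":0},
  ],
)

```text
time: 14.63
eef_pos: [508.5, -12.0, 43.7]
tcp_rot: [[-0.237, 0.972, -0.0], [0.972, 0.237, 0.0], [0.0, -0.0, -1.0]]
contact_force: [-0.2, 0.0, -0.6]
width: 0.2
gripper_force: 0.0
```

>>> servo_tool(
  motion=[
    {"x":0,"y":0,"z":0.012,"ax":0,"ay":0,"az":0,"fingers":0},
    {"x":0,"y":0,"z":0.024,"ax":0,"ay":0,"az":0,"fingers":0},
    {"x":0,"y":0,"z":0.024,"ax":0,"ay":0,"az":0,"fingers":0},
  ],
)

```text
time: 14.88
eef_pos: [508.6, -11.9, 42.8]
tcp_rot: [[-0.237, 0.972, -0.0], [0.972, 0.237, 0.0], [0.0, -0.0, -1.0]]
contact_force: [0.5, 0.6, 0.9]
width: 0.3
gripper_force: 0.0
```

```bash
python3 -c "
from h import *
st()"
```

```text
t 14.88 holder xyz [8.66983744 1.13592293] 42.841531309607234 F holder [ 0.42008221 -0.63704535] 0.8959521139858581 w 0.28968550589609326
```

>>> servo_tool(
  motion=[
    {"x":0,"y":0,"z":0.012,"ax":0,"ay":0,"az":0,"fingers":0},
    {"x":0,"y":0,"z":0.02,"ax":0,"ay":0,"az":0,"fingers":0},
    {"x":0,"y":0,"z":0.02,"ax":0,"ay":0,"az":0,"fingers":0},
  ],
)

```text
time: 15.13
eef_pos: [508.6, -11.8, 42.1]
tcp_rot: [[-0.237, 0.972, 0.0], [0.972, 0.237, 0.0], [0.0, 0.0, -1.0]]
contact_force: [0.1, -0.5, -0.3]
width: 0.0
gripper_force: 0.0
```

>>> servo_tool(
  motion=[
    {"x":0,"y":0,"z":0.01,"ax":0,"ay":0,"az":0,"fingers":0},
    {"x":0,"y":0,"z":0.02,"ax":0,"ay":0,"az":0,"fingers":0},
    {"x":0,"y":0,"z":0.02,"ax":0,"ay":0,"az":0,"fingers":0},
  ],
)

```text
time: 15.38
eef_pos: [508.7, -11.8, 42.0]
tcp_rot: [[-0.237, 0.972, 0.0], [0.972, 0.237, -0.0], [-0.0, 0.0, -1.0]]
contact_force: [-2.7, 0.6, 4.8]
width: 0.5
gripper_force: 2.9
```

```bash
python3 -c "
from h import *
st()"
```

```text
t 15.38 holder xyz [8.69709484 0.9823049 ] 42.03292723287108 F holder [1.25144791 2.47892219] 4.785911328188374 w 0.46261802322638823
```

>>> servo_tool(
  motion=[
    {"x":0,"y":0,"z":0.01,"ax":0,"ay":0,"az":0,"fingers":0},
    {"x":0,"y":0,"z":0.015,"ax":0,"ay":0,"az":0,"fingers":0},
    {"x":0,"y":0,"z":0.015,"ax":0,"ay":0,"az":0,"fingers":0},
  ],
)

```text
time: 15.63
eef_pos: [508.7, -11.8, 42.0]
tcp_rot: [[-0.237, 0.971, 0.0], [0.971, 0.237, -0.0], [-0.0, 0.0, -1.0]]
contact_force: [-5.3, -0.1, 10.4]
width: -0.1
gripper_force: 5.0
```

```bash
python3 -c "
from h import *
np.set_printoptions(precision=3,suppress=True)
st();print(delta(45,-115,130))"
```

```text
t 15.63 holder xyz [8.702 0.959] 41.99075058184938 F holder [1.181 5.172] 10.352214084098964 w -0.14507646544665634
(array([ 0.902,  2.901, -2.199]), array([0.003, 0.001, 0.02 ]))
```

>>> servo_tool(
  motion=[
    {"x":0,"y":0,"z":-0.5,"ax":0,"ay":0,"az":0,"fingers":0},
    {"x":0,"y":0,"z":-1.3,"ax":0,"ay":0,"az":0,"fingers":0},
    {"x":0.1,"y":0.4,"z":-2.1,"ax":0,"ay":0,"az":0,"fingers":0},
    {"x":0.4,"y":1.2,"z":-2.2,"ax":0,"ay":0,"az":0,"fingers":0},
    {"x":0.7,"y":2.1,"z":-2.2,"ax":0,"ay":0,"az":0,"fingers":0},
    {"x":0.9,"y":2.9,"z":-2.2,"ax":0,"ay":0,"az":0,"fingers":0},
    {"x":0.9,"y":3.1,"z":-2.2,"ax":0,"ay":0,"az":0,"fingers":0},
    {"x":0.9,"y":3.1,"z":-2.2,"ax":0,"ay":0,"az":0,"fingers":0},
  ],
)

```text
time: 16.3
eef_pos: [621.5, 53.6, 127.6]
tcp_rot: [[-0.238, 0.971, -0.001], [0.971, 0.238, 0.0], [0.0, -0.001, -1.0]]
contact_force: [0.3, -0.6, 0.6]
width: 0.3
gripper_force: 0.0
```

```bash
sed -i 's#pics/r5.png#pics/r6.png#; s#(-60,120),(-60,40),4#(-60,120),(-140,40),3#; s#,42,(-60#,82,(-60#' sd.py; python3 sd.py; python3 -c "
from h import *
np.set_printoptions(precision=3,suppress=True)
f=cam('scene')
v,A=HF()
for n in ['scene','top']:
    f=cam(n)
    for r in spotter.pinpoint(n,'keeper_peg')[:3]:
        w=at_z(f,r['position'],82); print(n,r['score'],A.T@(w[:2]-v[:2]))
print(delta(45,-122,62))"
```

```text
t 16.3 holder xyz [  45.726 -124.088] 127.59565270104397 F holder [-0.697 -0.122] 0.5784355394328726 w 0.2926912029623575
deck 31.732891889312477 0.06766791445310212
stone_tail 43.934003388549314 1.8458379161366396
stone_nose 291.77095771624715 0.4354928299502623
scene 0.37 [ 49.722 -93.822]
top 0.68 [-64.317 -77.409]
(array([ 0.007, -0.016,  1.677]), array([0.006, 0.   , 0.015]))
```

View pics/r6.png

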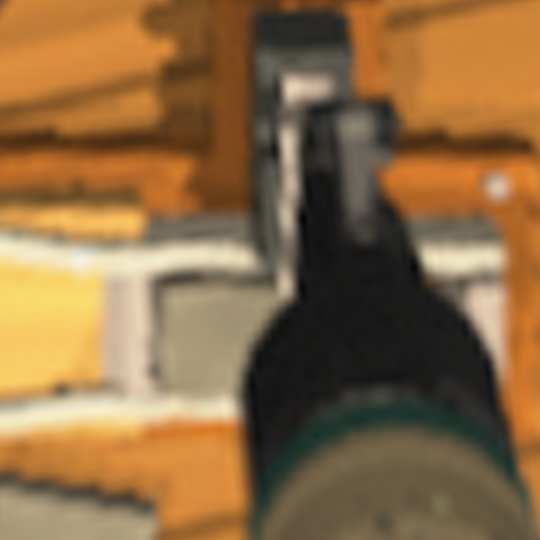

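>>> servo_tool(
  motion=[
    {"x":0,"y":0,"z":0.5,"ax":0,"ay":0,"az":0,"fingers":0},
    {"x":0,"y":0,"z":1.0,"ax":0,"ay":0,"az":0,"fingers":0},
    {"x":0,"y":0,"z":1.35,"ax":0,"ay":0,"az":0,"fingers":0},
    {"x":0,"y":0,"z":1.5,"ax":0,"ay":0,"az":0,"fingers":0},
    {"x":0,"y":0,"z":1.55,"ax":0,"ay":0,"az":0,"fingers":0},
    {"x":0,"y":0,"z":1.55,"ax":0,"ay":0,"az":0,"fingers":0},
  ],
)

```text
time: 17.3
eef_pos: [620.5, 52.5, 66.9]
tcp_rot: [[-0.237, 0.972, 0.0], [0.972, 0.237, 0.0], [0.0, 0.0, -1.0]]
contact_force: [-0.5, 0.3, 0.3]
width: -0.1
gripper_force: 0.0
```

>>> servo_tool(
  motion=[
    {"x":0,"y":-0.05,"z":0,"ax":0,"ay":0,"az":0,"fingers":0},
    {"x":0,"y":-0.1,"z":0,"ax":0,"ay":0,"az":0,"fingers":0},
    {"x":0,"y":-0.15,"z":0,"ax":0,"ay":0,"az":0,"fingers":0},
    {"x":0,"y":-0.2,"z":0,"ax":0,"ay":0,"az":0,"fingers":0},
    {"x":0,"y":-0.25,"z":0,"ax":0,"ay":0,"az":0,"fingers":0},
    {"x":0,"y":-0.3,"z":0,"ax":0,"ay":0,"az":0,"fingers":0},
    {"x":0,"y":-0.35,"z":0,"ax":0,"ay":0,"az":0,"fingers":0},
    {"x":0,"y":-0.4,"z":0,"ax":0,"ay":0,"az":0,"fingers":0},
  ],
)

```text
time: 17.97
eef_pos: [604.7, 48.7, 66.7]
tcp_rot: [[-0.237, 0.972, 0.0], [0.972, 0.237, 0.0], [0.0, 0.0, -1.0]]
contact_force: [0.5, -0.8, 0.6]
width: -0.0
gripper_force: 0.0
```

```bash
python3 -c "
from h import *
st()"
```

```text
t 17.97 holder xyz [  44.92065664 -106.61553903] 66.74866165019685 F holder [-0.8783507  -0.29584304] 0.5612150136442505 w -0.013250835292452351
```

>>> servo_tool(
  motion=[
    {"x":0,"y":-0.05,"z":0,"ax":0,"ay":0,"az":0,"fingers":0},
    {"x":0,"y":-0.1,"z":0,"ax":0,"ay":0,"az":0,"fingers":0},
    {"x":0,"y":-0.15,"z":0,"ax":0,"ay":0,"az":0,"fingers":0},
    {"x":0,"y":-0.2,"z":0,"ax":0,"ay":0,"az":0,"fingers":0},
    {"x":0,"y":-0.25,"z":0,"ax":0,"ay":0,"az":0,"fingers":0},
    {"x":0,"y":-0.3,"z":0,"ax":0,"ay":0,"az":0,"fingers":0},
    {"x":0,"y":-0.35,"z":0,"ax":0,"ay":0,"az":0,"fingers":0},
    {"x":0,"y":-0.4,"z":0,"ax":0,"ay":0,"az":0,"fingers":0},
  ],
)

```text
time: 18.63
eef_pos: [589.3, 45.0, 66.8]
tcp_rot: [[-0.237, 0.972, 0.0], [0.972, 0.237, 0.0], [0.0, 0.0, -1.0]]
contact_force: [2.1, 0.2, 0.2]
width: 0.2
gripper_force: 0.8
```

```bash
python3 -c "
from h import *
st()"
```

```text
t 18.63 holder xyz [ 44.88642778 -90.70331177] 66.78456325567666 F holder [-0.28235793 -2.09645466] 0.1726961952657594 w 0.19233306240388945
```

>>> servo_tool(
  motion=[
    {"x":0,"y":-0.06,"z":0,"ax":0,"ay":0,"az":0,"fingers":0},
    {"x":0,"y":-0.12,"z":0,"ax":0,"ay":0,"az":0,"fingers":0},
    {"x":0,"y":-0.18,"z":0,"ax":0,"ay":0,"az":0,"fingers":0},
    {"x":0,"y":-0.24,"z":0,"ax":0,"ay":0,"az":0,"fingers":0},
    {"x":0,"y":-0.3,"z":0,"ax":0,"ay":0,"az":0,"fingers":0},
    {"x":0,"y":-0.36,"z":0,"ax":0,"ay":0,"az":0,"fingers":0},
    {"x":0,"y":-0.4,"z":0,"ax":0,"ay":0,"az":0,"fingers":0},
    {"x":0,"y":-0.4,"z":0,"ax":0,"ay":0,"az":0,"fingers":0},
  ],
)

```text
time: 19.3
eef_pos: [573.5, 41.1, 66.7]
tcp_rot: [[-0.237, 0.972, -0.0], [0.972, 0.237, -0.0], [0.0, -0.0, -1.0]]
contact_force: [0.2, -0.0, 0.2]
width: -0.1
gripper_force: 0.2
```

>>> servo_tool(
  motion=[
    {"x":0,"y":-0.03,"z":0,"ax":0,"ay":0,"az":0,"fingers":0},
    {"x":0,"y":-0.06,"z":0,"ax":0,"ay":0,"az":0,"fingers":0},
    {"x":0,"y":-0.09,"z":0,"ax":0,"ay":0,"az":0,"fingers":0},
    {"x":0,"y":-0.12,"z":0,"ax":0,"ay":0,"az":0,"fingers":0},
  ],
)

```text
time: 19.63
eef_pos: [569.2, 40.0, 66.8]
tcp_rot: [[-0.237, 0.972, 0.0], [0.972, 0.237, 0.0], [0.0, 0.0, -1.0]]
contact_force: [1.3, 0.2, 0.1]
width: -0.0
gripper_force: 0.8
```

```bash
python3 -c "
from h import *
st()"
```

```text
t 19.63 holder xyz [ 44.83895771 -69.99023351] 66.75355097134423 F holder [-0.12350736 -1.32083155] 0.14168154874607852 w -0.020111319524059548
```

>>> servo_tool(
  motion=[
    {"x":0,"y":-0.03,"z":0,"ax":0,"ay":0,"az":0,"fingers":0},
    {"x":0,"y":-0.06,"z":0,"ax":0,"ay":0,"az":0,"fingers":0},
    {"x":0,"y":-0.09,"z":0,"ax":0,"ay":0,"az":0,"fingers":0},
    {"x":0,"y":-0.1,"z":0,"ax":0,"ay":0,"az":0,"fingers":0},
  ],
)

```text
time: 19.97
eef_pos: [565.6, 39.2, 66.9]
tcp_rot: [[-0.237, 0.972, 0.001], [0.972, 0.237, 0.0], [-0.0, 0.001, -1.0]]
contact_force: [5.1, 0.1, -2.0]
width: -0.0
gripper_force: 2.3
```

>>> servo_tool(
  motion=[
    {"x":0,"y":-0.03,"z":0,"ax":0,"ay":0,"az":0,"fingers":0},
    {"x":0,"y":-0.06,"z":0,"ax":0,"ay":0,"az":0,"fingers":0},
    {"x":0,"y":-0.06,"z":0,"ax":0,"ay":0,"az":0,"fingers":0},
  ],
)

```text
time: 20.22
eef_pos: [565.1, 39.0, 67.3]
tcp_rot: [[-0.237, 0.971, 0.006], [0.971, 0.237, 0.001], [-0.0, 0.007, -1.0]]
contact_force: [13.3, 2.8, -5.4]
width: 0.2
gripper_force: 6.7
```

```bash
python3 -c "
from h import *
st()"
```

```text
t 20.22 holder xyz [ 44.82829968 -65.79885167] 67.29520689748475 F holder [ -0.38858521 -13.5595592 ] -5.388210941606044 w 0.23914264006109828
```

>>> servo_tool(
  motion=[
    {"x":0,"y":0.1,"z":0,"ax":0,"ay":0,"az":0,"fingers":0},
    {"x":0,"y":0.4,"z":0,"ax":0,"ay":0,"az":0,"fingers":0},
    {"x":0,"y":0.6,"z":-0.4,"ax":0,"ay":0,"az":0,"fingers":0},
    {"x":0,"y":0.8,"z":-1.3,"ax":0,"ay":0,"az":0,"fingers":0},
    {"x":0.5,"y":0.8,"z":-2.2,"ax":0,"ay":0,"az":0,"fingers":0},
    {"x":1.4,"y":0.8,"z":-2.6,"ax":0,"ay":0,"az":0,"fingers":0},
    {"x":2.3,"y":0.8,"z":-2.6,"ax":0,"ay":0,"az":0,"fingers":0},
    {"x":3.2,"y":0.8,"z":-2.6,"ax":0,"ay":0,"az":0,"fingers":0},
  ],
)

```text
time: 20.88
eef_pos: [563.6, 171.7, 172.6]
tcp_rot: [[-0.236, 0.972, 0.002], [0.972, 0.236, 0.001], [0.0, 0.002, -1.0]]
contact_force: [-1.0, 0.0, 0.1]
width: -0.1
gripper_force: 0.0
```

>>> servo_tool(
  motion=[
    {"x":0.8,"y":0,"z":0,"ax":0,"ay":0,"az":0,"fingers":0},
    {"x":1.6,"y":0,"z":0,"ax":0,"ay":0,"az":0,"fingers":0},
    {"x":2.2,"y":0,"z":0,"ax":0,"ay":0,"az":0,"fingers":0},
    {"x":2.4,"y":0,"z":0,"ax":0,"ay":0,"az":0,"fingers":0},
    {"x":2.4,"y":0,"z":0,"ax":0,"ay":0,"az":0,"fingers":0},
    {"x":2.4,"y":0,"z":0,"ax":0,"ay":0,"az":0,"fingers":0},
  ],
)

```text
time: 21.38
eef_pos: [540.9, 263.2, 170.4]
tcp_rot: [[-0.237, 0.971, -0.001], [0.971, 0.237, -0.001], [-0.001, -0.001, -1.0]]
contact_force: [0.5, -0.4, 0.2]
width: -0.2
gripper_force: 0.0
```

```bash
sed -i 's#pics/r6.png#pics/r7.png#; s#,82,(-60,120),(-140,40),3#,50,(-60,120),(-140,40),3#; s#(60,78,#(64,78,#' sd.py; python3 sd.py
```

```text
t 21.38 holder xyz [268.378 -95.037] 170.44403757266647 F holder [-0.473 -0.42 ] 0.2217421669245443 w -0.20980831648430434
deck 31.441960723149926 0.06795554176614206
stone_tail 43.894801929323975 0.10213130288286683
stone_nose 43.287584066595585 0.11618539619045903
```

View pics/r7.png

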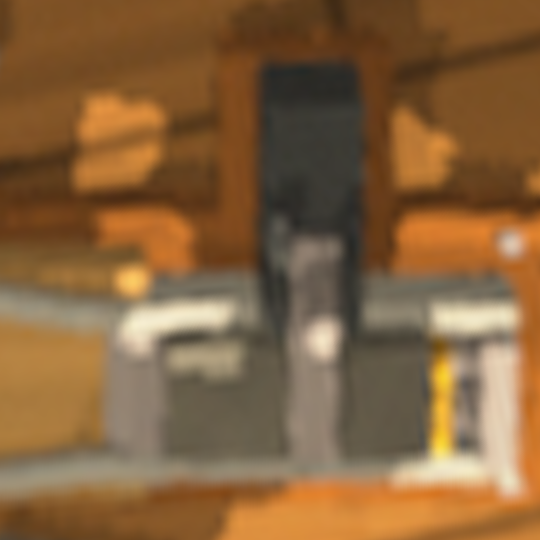

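The keeper bar (x px 290–345) now spans the stone. Its outer end is at y ≈ −60, in line with the peg at −48, which is the stop. The stone lies flat between the lip (px 160) and the pad (px 430), and the arm is clear.

```bash
python3 -c "
from rig import close_job
print(close_job())"
```

```text
the job is handed in; nothing more can be done
None
```

The job is handed in: the stone lies flat in the pocket (top measured at z 42), the keeper was pushed to its stop about 40 mm across, and the highest force I read on the stone was about 16 N; the judge returned no result.

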